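# Release the locked reject-cap drawer with the latch rod

### The arm

A 6-joint arm with a two-finger parallel gripper is mounted at the origin on the work surface. World frame = base frame: x ahead of the robot, y to its left, z up, the work surface at z = 0. Lengths are in m, angles in rad, forces in N, time in s.
With the tool pointing down it reaches from about 0.325 to 0.775 m from the base axis. Payload 5.5 kg.
Tool frame: the origin (TCP) lies between the finger pads; the fingertips stand 8 mm ahead of it and the grasp point (between the pads) lies 11 mm behind it (tcp_to_tips is the distance from the TCP to the fingertips, in m); z points along the fingers, y is the direction in which the jaws open and shut (so a half turn about z gives the same grasp; the last joint's range is limited). The gripper opens to 88 mm and grips with 3 to 60 N. Pads are 20 mm wide; open, the fingers measure 115 mm over their backs; the gripper's body (75 mm by 178 mm) begins 61 mm behind the grasp point.
Start: joints at [1.193, 0.091, 1.231, -0, 1.82, -0.057], TCP at [0.189, 0.569, 0.231] pointing down, gripper open.
Joint ranges: [-2.87, 2.87], [-0.86, 2.18], [0.17, 2.46], [-1.51, 4.65], [0.06, 2.69], [-2.65, 2.65]. Speed limits (rad/s): [2.57, 2.57, 3.01, 3.14, 3.14, 3.14].

### API

Orientations are given as a unit quaternion [w, x, y, z].
In Python, from bench import * gives the robot as it stands. Calls block until the motion is done:
- move_to(position, orientation): joint-space move of the TCP to a pose.
- move_l(position, speed=0.15, orientation=None): straight line of the TCP; orientation=None keeps the orientation; speed is the mean speed in m/s.
- movej(angles): joint-space move.
- gripper_open() and close(): open the fingers fully, or close them until they stop; the grip force is fixed at half the most.
- hold(seconds).
- inverse_kinematics(position, orientation): joint angles nearest the present ones, or None.
- state(): the state.
- get_image(name): name is "scene" or "top" or "wrist"; returns a dict with "frame" (400x640x3 uint8, blue, green, red), "depth" (400x640 float32, m along the optical axis (not along the pixel's ray), 0 where there is no reading), "camera_matrix" (3x3 intrinsics, pixels), "view" (4x4, takes a point from world to camera coordinates). Camera axes: x right, y up, looking along -z (the intrinsics and any distortion apply to the point x, -y, -z); pixel columns grow to the right and rows downward; lengths in m; the calibration is good to about 2 mm. A picture is of the moment at which its call begins.
A pose or a line that the arm cannot do raises IKError and nothing moves.
- job_done(): hands the job in, once; it reports no verdict.
The state is a dict: "time": time; "joint_pos": joint angles; "dq": joint speeds; "joint_torque": joint torques, N m; "ee_pos": TCP position; "ee_rot": TCP orientation; "ft_force": force on the tool from outside, world axes, zero at the start; "moment": the same for the moment, N m; "finger_gap": finger opening in m.
Only numpy, scipy, OpenCV 4.12 (cv2) and the standard library are available. Lean on these libraries where they do the work, as an engineer would, in place of code of your own. Each camera call takes 0.05 s, during which the arm holds its last target.

### The job

Open the locked reject-cap box: take the orange-handled release rod from its blue stand, push its tip down through the narrow slot in the box's top, feel for the hidden latch tab along the slot and press it gently until the red-fronted drawer springs out. Do not press hard anywhere on or in the box, then put the rod back fully home and upright in its stand and let go, leaving everything else on the counter where it is.

Things in the scene. Friction and masses are not known exactly. Their poses are not given: they have to be found in the camera images.
- rod_handle (a point): middle of the release rod's orange handle, a square bar 22 x 22 mm, 50 mm tall: grasp here from above on two opposite flats. x and y are normal to the flats, z points up the rod. At the start the rod stands in its stand, tip down, and this point is 110 mm above the counter
- rod_tip (a point): round lower end of the rod's 8 mm thick steel shaft, on its axis, 100 mm below rod_handle; same axes
- release_rod: the release rod, about 90 g; origin at its tip, z up the rod. From the tip: round shaft 8 mm thick and 70 mm long, then a round collar 30 mm across and 5 mm thick, then the 50 mm handle
- rod_stand: blue stand fixed to the counter, 70 x 70 x 80 mm high, with one upright round hole 13 mm wide and 75 mm deep in the middle of its top; origin under its centre, on the hole's axis. Rod fully home: collar flat on the stand's top, tip 10 mm above the counter
- reject_box: grey steel reject box fixed to the counter, 160 (x) x 230 (y) x 120 mm high; origin under its centre; the -x side is the front with the red drawer front. Pushing the rod on it, on the bed or on the bottomed tab with more than 20 N breaks the latch; 8 to 12 N is ample and harmless
- slot_mouth (a point): centre of the yellow-edged slot, level with the box's top face, 120 mm above the counter; axes as the box. Slot 13 mm wide (x), 84 mm long (y), through a 5 mm plate. Under it a rigid level bed, 26 to 34 mm below the mouth (varies), with a 17 mm long window filled by the latch tab, flush with the bed and not to be seen; window middle anywhere within 30 mm of the slot's middle along y
- drawer (a joint): how far the drawer is out, m: 0 locked, 0.045 fully out towards the box's -x side. The latch tab sinks on a spring (2 to 3 N at first, up to 8 N at its stop 9 mm below the bed) and frees the drawer 3 to 8 mm down; the bed does not give downwards, but slides along the slot if pushed sideways with over 3 N. Freed, the drawer springs out by itself in about half a second and stays out
- crown0: dented red tin crown cap, 32 mm across, 6 mm high, lying on the dark magnetic strip; bystander, leave alone. Origin under its centre
- crown1: dented red tin crown cap, 32 mm across, 6 mm high, lying on the dark magnetic strip; bystander, leave alone. Origin under its centre
- crown2: dented red tin crown cap, 32 mm across, 6 mm high, lying on the dark magnetic strip; bystander, leave alone. Origin under its centre
- gauge_block: blue plastic gauge block 60 x 35 x 30 mm; bystander, leave alone. Origin under its centre
- caliper: chrome caliper lying flat, 200 mm long; bystander, leave alone. Origin under its beam's middle
- sample_bottle: green glass bottle, 62 mm across, 200 mm high, upright; bystander, leave alone. Origin under its centre
- cap_wrench: white nylon cap wrench lying flat, about 170 mm long; bystander, leave alone. Origin under its middle
- magnet_strip: dark steel magnetic strip fixed to the counter, 180 x 36 x 12 mm high, carrying the three crowns; origin under its centre
Mind the look-alikes: they are no part of the job. There is more than one size of the release_rod; the job needs the smaller.

How it is judged:
By the outcome, as a careful person would: the job done as asked, in the order asked, and still so for the second after the job is handed in, with the robot touching nothing.
It also fails if it takes over 72 s, if anything falls off the work surface, if the arm or the gripper's body presses on something with over 40 N, if the wrist force passes 120 N, or if a joint passes its speed limit or range.

## Working session

There is one attempt and no reset: what is moved stays moved. The work goes in short steps, each a Python script; the robot and the scene stay as the last script left them, time stands still between calls to the robot, and variables do not carry over. Pictures are saved under pics/ and viewed, and the job is handed in when it is done.

```bash
ls; mkdir -p pics; python3 - <<'E'
from bench import *
import cv2
for n in ("scene","top","wrist"):
    d=get_image(n); cv2.imwrite(f"pics/{n}0.png",d["frame"])
    print(n,d["camera_matrix"].tolist(),d["view"].round(4).tolist(),[k for k in d])
s=state();print(s)
E
```

```text
pics
scene [[438.17544401499356, 0.0, 315.4197437311818], [0.0, 438.17544401499356, 200.9022958684089], [0.0, 0.0, 1.0]] [[0.031, 0.9993, 0.0195, -0.0311], [-0.7165, 0.0086, 0.6975, 0.341], [0.6969, -0.0356, 0.7163, -1.6972], [0.0, 0.0, 0.0, 1.0]] ['frame', 'depth', 'camera_matrix', 'view']
top [[510.67378826773773, 0.0, 325.1853410365485], [0.0, 510.67378826773773, 201.46484195863292], [0.0, 0.0, 1.0]] [[-0.0083, -1.0, 0.001, 0.006], [0.9906, -0.0081, 0.1368, -0.589], [-0.1368, 0.0022, 0.9906, -1.3635], [0.0, 0.0, 0.0, 1.0]] ['frame', 'depth', 'camera_matrix', 'view']
wrist [[345.9419809332983, 0.0, 320.14869549980415], [0.0, 345.9419809332983, 202.74109311376], [0.0, 0.0, 1.0]] [[0.3144, 0.9493, -0.0004, -0.6008], [-0.9175, 0.3038, -0.2566, 0.0313], [-0.2435, 0.081, 0.9665, -0.3889], [0.0, 0.0, 0.0, 1.0]] ['frame', 'depth', 'camera_matrix', 'view']
{'time': 0.15, 'joint_pos': array([ 1.19332871e+00,  9.17158967e-02,  1.23160260e+00, -1.75459419e-05,
        1.81978654e+00, -5.67172301e-02]), 'dq': array([-0.00150081, -0.00211067, -0.00300144,  0.00180625,  0.00141071,
        0.00071763]), 'joint_torque': array([ 1.86853533e-03, -4.47044635e+01, -4.06906557e+01,  6.99423021e-02,
        2.75438279e-02, -1.17362129e-04]), 'ee_pos': array([0.18910832, 0.56920224, 0.22975242]), 'ee_rot': array([-1.54572659e-04,  1.59690681e-01,  9.87166812e-01, -7.40274246e-04]), 'ft_force': array([-0.4288347 , -0.59847014, -1.12137033]), 'moment': array([ 0.00466043, -0.04184798, -0.00286117]), 'finger_gap': 0.08789654677506469}
```

View pics/scene0.png

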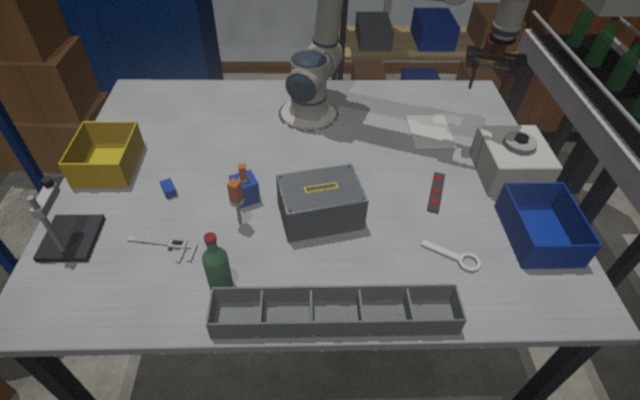

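View pics/top0.png

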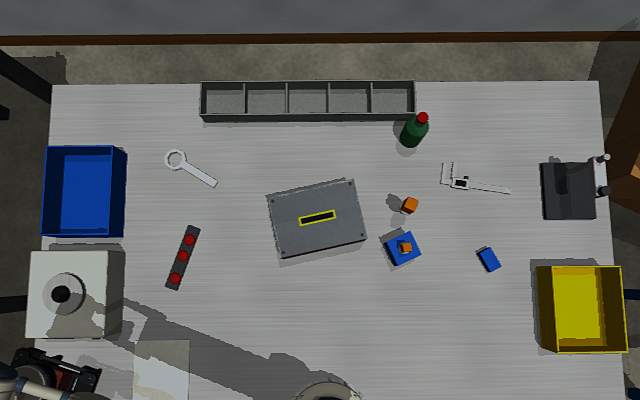

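Top view: two orange handles, at (404,247) in the blue stand and at (410,204), standing alone beside it. The box slot is at (318,217). I'll crop in on both handles.

```bash
python3 - <<'E'
import cv2,numpy as np
a=cv2.imread("pics/scene0.png")[150:250,190:290];b=cv2.imread("pics/top0.png")[180:280,370:470]
cv2.imwrite("pics/crop0.png",cv2.resize(np.hstack([a,b]),(800,400),interpolation=cv2.INTER_CUBIC))
E
```

```text
(no output)
```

View pics/crop0.png

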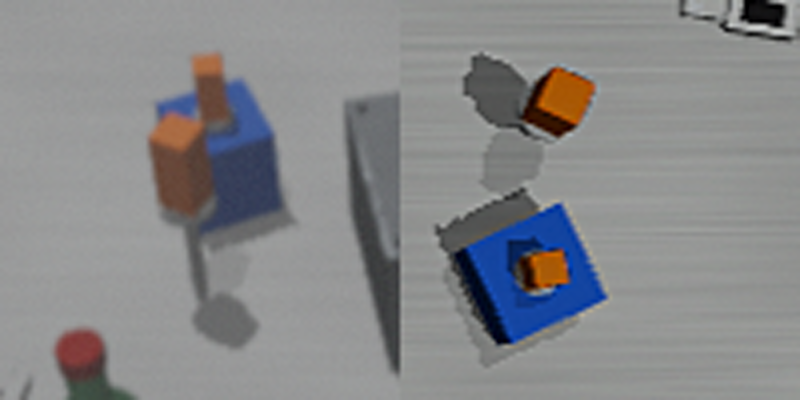

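The small rod is the one in the stand (top px 404,247). The one at (410,204) is bigger and stands free, so it's the look-alike. Now I'll measure positions.

```bash
cat > h.py <<'E'
from bench import *
import numpy as np, cv2
from scipy.spatial.transform import Rotation as R
def ray(d,px,z):
    K=d["camera_matrix"];V=d["view"];Rm=V[:3,:3];t=V[:3,3]
    c=-Rm.T@t
    u=np.array([(px[0]-K[0,2])/K[0,0],-(px[1]-K[1,2])/K[1,1],-1.])
    v=Rm.T@u
    return c+v*(z-c[2])/v[2]
def cloud(d):
    K=d["camera_matrix"];V=d["view"];D=d["depth"]
    v,u=np.mgrid[:D.shape[0],:D.shape[1]]
    P=np.stack([(u-K[0,2])/K[0,0]*D,-(v-K[1,2])/K[1,1]*D,-D],-1)
    return (P-V[:3,3])@V[:3,:3]
def quat(yaw): # tool down, jaw axis(y) at angle yaw in world
    # tool z=-Z ; tool y = (cos yaw, sin yaw,0); x = y cross z
    y=np.array([np.cos(yaw),np.sin(yaw),0]);z=np.array([0,0,-1.]);x=np.cross(y,z)
    q=R.from_matrix(np.stack([x,y,z],1)).as_quat();return np.array([q[3],q[0],q[1],q[2]])
def masks(f):
    h=cv2.cvtColor(f,cv2.COLOR_BGR2HSV)
    return dict(orange=cv2.inRange(h,(5,150,60),(18,255,255)),yellow=cv2.inRange(h,(24,120,80),(35,255,255)),blue=cv2.inRange(h,(105,120,50),(125,255,255)),red=cv2.inRange(h,(0,150,60),(4,255,255)))
E
python3 - <<'E'
from h import *
for n in ("top","scene"):
    d=get_image(n);m=masks(d["frame"]);P=cloud(d)
    for k in ("orange","yellow","blue"):
        c,_=cv2.findContours(m[k],cv2.RETR_EXTERNAL,cv2.CHAIN_APPROX_NONE)
        for q in c:
            if cv2.contourArea(q)<25: continue
            mm=np.zeros(m[k].shape,np.uint8);cv2.drawContours(mm,[q],-1,255,-1)
            mm&=m[k]
            p=P[(mm>0)&(d["depth"]>0)]
            zt=np.percentile(p[:,2],95);t=p[p[:,2]>zt-.008]
            print(n,k,np.round(cv2.minAreaRect(q)[0]),"A",cv2.contourArea(q),"ztop",zt.round(3),"c",t.mean(0).round(4),"n",len(t),"rect",cv2.minAreaRect((t[:,:2]*1000).astype(np.float32)))
print(state()["time"])
E
```

```text
top orange [406. 247.] A 59.5 ztop 0.14 c [ 0.4583 -0.2041  0.1365] n 61 rect ((458.29290771484375, -203.90847778320312), (21.021169662475586, 20.236059188842773), 8.64879035949707)
top orange [411. 203.] A 116.0 ztop 0.173 c [ 0.5641 -0.2123  0.1693] n 124 rect ((564.3712158203125, -212.3642578125), (27.85971450805664, 29.054567337036133), 64.98052978515625)
top orange [634. 166.] A 111.5 ztop -0.409 c [ 0.7646 -1.1442 -0.4129] n 70 rect ((778.0387573242188, -1141.9193115234375), (33.39948272705078, 94.09081268310547), 84.61663055419922)
top yellow [592. 310.] A 118.5 ztop 0.106 c [ 0.2629 -0.7324  0.1019] n 236 rect ((251.75914001464844, -722.2052001953125), (139.619873046875, 272.7758483886719), 50.13152313232422)
top yellow [586. 308.] A 3043.5 ztop 0.1 c [ 0.3343 -0.6073  0.1006] n 289 rect ((343.76800537109375, -619.2579345703125), (135.41964721679688, 274.8978271484375), 50.17091369628906)
top yellow [317. 217.] A 313.5 ztop 0.125 c [0.5365 0.0242 0.1212] n 183 rect ((536.6342163085938, 23.694171905517578), (24.969715118408203, 96.38253021240234), 12.553997993469238)
top blue 
[... 1671 characters left out ...]
4 c [-0.0839 -1.2377 -0.0934] n 43 rect ((-84.86320495605469, -1239.8302001953125), (31.36919403076172, 12.577603340148926), 66.98262023925781)
scene blue [420.  74.] A 252.0 ztop -0.451 c [-1.1024  0.7529 -0.4552] n 90 rect ((-1100.833740234375, 747.412353515625), (121.2161865234375, 210.69076538085938), 2.0552778244018555)
scene blue [435.  29.] A 1621.0 ztop -0.064 c [-1.0247  0.7494 -0.0672] n 630 rect ((-1031.6783447265625, 749.8316650390625), (203.68917846679688, 278.5348815917969), 89.31217956542969)
scene blue [131.  45.] A 9239.5 ztop 0.085 c [-0.8267 -0.8717  0.0896] n 698 rect ((-829.0411987304688, -884.7540283203125), (681.6408081054688, 39.7882194519043), 89.85688781738281)
0.25
```

```bash
python3 - <<'E'
from h import *
d=get_image("wrist");V=d["view"];c=-V[:3,:3].T@V[:3,3]
s=state();q=s["ee_rot"];Rt=R.from_quat([q[1],q[2],q[3],q[0]]).as_matrix()
print("cam in tool",Rt.T@(c-s["ee_pos"]),"look",Rt.T@(-V[:3,:3].T@[0,0,1]),"right",Rt.T@(V[:3,:3].T@[1,0,0]))
for y in (98.6,-81.4,8.6,188.6):
    print(y,inverse_kinematics([.458,-.204,.24],quat(np.radians(y))),inverse_kinematics([.458,-.204,.099],quat(np.radians(y))))
E
```

```text
cam in tool [ 0.07014619  0.00084665 -0.1538652 ] look [-0.25664625  0.00119754  0.96650466] right [ 1.00260160e-03  9.99999024e-01 -9.72810443e-04]
98.6 [-4.86899550e-01 -1.71921716e-01  1.47013520e+00 -4.44089210e-16
  1.84337917e+00 -2.20779419e+00] [-4.86899550e-01 -1.62493494e-01  1.71121343e+00 -4.44089210e-16
  1.59287272e+00 -2.20779419e+00]
-81.4 [-4.86899550e-01 -1.71921716e-01  1.47013520e+00 -4.44089210e-16
  1.84337917e+00  9.33798461e-01] [-4.86899550e-01 -1.62493494e-01  1.71121343e+00 -4.44089210e-16
  1.59287272e+00  9.33798461e-01]
8.6 [-4.86899550e-01 -1.71921716e-01  1.47013520e+00 -4.44089210e-16
  1.84337917e+00 -6.36997865e-01] [-4.86899550e-01 -1.62493494e-01  1.71121343e+00 -4.44089210e-16
  1.59287272e+00 -6.36997865e-01]
188.6 [-4.86899550e-01 -1.71921716e-01  1.47013520e+00 -4.44089210e-16
  1.84337917e+00  2.50459479e+00] [-4.86899550e-01 -1.62493494e-01  1.71121343e+00 -4.44089210e-16
  1.59287272e+00  2.50459479e+00]
```

```bash
python3 - <<'E'
from h import *
move_l([.189,.569,.30],.2)
move_to([.455,-.204,.27],quat(np.radians(98.6)))
hold(.3)
d=get_image("wrist");cv2.imwrite("pics/w1.png",d["frame"]);np.savez("w1.npz",**d)
m=masks(d["frame"]);P=cloud(d)
for k in ("orange","blue"):
    c,_=cv2.findContours(m[k],cv2.RETR_EXTERNAL,cv2.CHAIN_APPROX_NONE)
    for q in c:
        if cv2.contourArea(q)<80: continue
        mm=np.zeros(m[k].shape,np.uint8);cv2.drawContours(mm,[q],-1,255,-1);mm&=m[k]
        p=P[(mm>0)&(d["depth"]>0)]
        zt=np.percentile(p[:,2],95);t=p[p[:,2]>zt-.005]
        print(k,cv2.minAreaRect(q)[0],"ztop",zt.round(3),len(t),cv2.minAreaRect((t[:,:2]*1000).astype(np.float32)))
print(state()["time"],state()["ee_pos"])
E
```

```text
orange (320.0, 199.5) ztop 0.136 566 ((459.5986328125, -201.93057250976562), (21.17818832397461, 20.760967254638672), 9.346185684204102)
blue (320.0754699707031, 185.76412963867188) ztop 0.081 3505 ((459.9642639160156, -201.634765625), (70.29261779785156, 69.29100799560547), 24.106082916259766)
blue (108.20001220703125, 117.90000915527344) ztop 0.031 1645 ((429.3223571777344, -443.6175842285156), (58.58373260498047, 35.08787536621094), 28.62832260131836)
4.025 [ 0.45510105 -0.20383041  0.27001702]
```

View pics/w1.png

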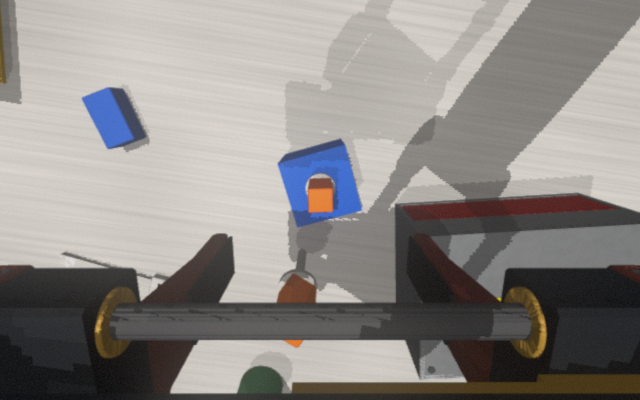

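The wrist view shows the small handle at (320,197) above the stand, its flats square to the jaws, with the big rod well clear at (297,300). Grasping now.

```bash
python3 - <<'E'
from h import *
q=quat(np.radians(99))
move_l([.459,-.2025,.18],.2,q)
print(state()["ft_force"])
move_l([.459,-.2025,.101],.1)
print(state()["ft_force"])
close()
hold(.3)
s=state();print(s["time"],s["ee_pos"],s["finger_gap"],s["ft_force"])
np.save("grasp.npy",s["ee_pos"])
d=get_image("wrist");cv2.imwrite("pics/w2.png",d["frame"])
E
```

```text
[0.38832824 0.2370173  0.73224191]
[-0.28524897  0.39690441 -0.08389427]
6.8917 [ 0.45895729 -0.20251173  0.10095457] 0.02201755518944499 [ 0.29508209 -0.23736136  0.00847753]
```

View pics/w2.png

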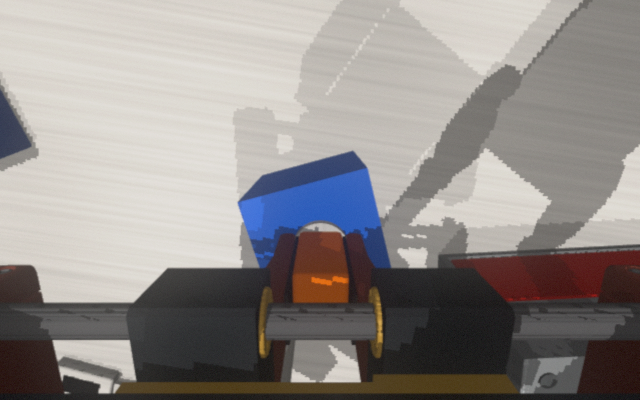

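```bash
python3 - <<'E'
from h import *
g=np.load("grasp.npy")
move_l(g+[0,0,.15],.15)
print(state()["finger_gap"],state()["ft_force"])
q=quat(np.radians(99))
move_to([.51,.022,.27],q)
hold(.3)
s=state();print(s["time"],s["ee_pos"],s["ft_force"])
for n in ("wrist","top","scene"):
    d=get_image(n);cv2.imwrite(f"pics/{n}3.png",d["frame"]);np.savez(n+"3.npz",**d)
    m=masks(d["frame"])["yellow"];P=cloud(d)
    c,_=cv2.findContours(m,cv2.RETR_EXTERNAL,cv2.CHAIN_APPROX_NONE)
    for k in c:
        if cv2.contourArea(k)<80: continue
        r=cv2.minAreaRect(k);b=cv2.boxPoints(r)
        W=np.array([ray(d,x,.12)[:2] for x in k[:,0].astype(float)])
        print(n,r,cv2.minAreaRect((W*1000).astype(np.float32)))
E
```

```text
0.02209080870434346 [ 0.62717444  0.2922238  -1.56129845]
9.3083 [0.50999477 0.0209397  0.26990241] [ 0.02295732 -0.67846653 -1.02005015]
wrist ((291.16552734375, 212.98622131347656), (6.975820541381836, 48.1663818359375), 85.2363510131836) ((534.5582885742188, -0.7525806427001953), (6.660416603088379, 44.161109924316406), 13.907745361328125)
wrist ((363.0, 209.5), (7.0, 18.0), 90.0) ((521.068359375, 63.676063537597656), (6.656025409698486, 16.645448684692383), 8.936992645263672)
top ((591.906494140625, 310.45135498046875), (84.11998748779297, 70.99274444580078), 89.18154907226562) ((254.33474731445312, -712.1995849609375), (136.66427612304688, 270.87890625), 50.05146026611328)
top ((585.5, 308.0), (84.0, 69.0), 90.0) ((302.67803955078125, -659.6591796875), (176.42323303222656, 207.77685546875), 89.52410888671875)
scene ((97.0, 142.5), (45.0, 78.0), 90.0) ((326.19952392578125, -651.7866821289062), (180.8658447265625, 223.7815399169922), 89.50231170654297)
```

View pics/wrist3.png

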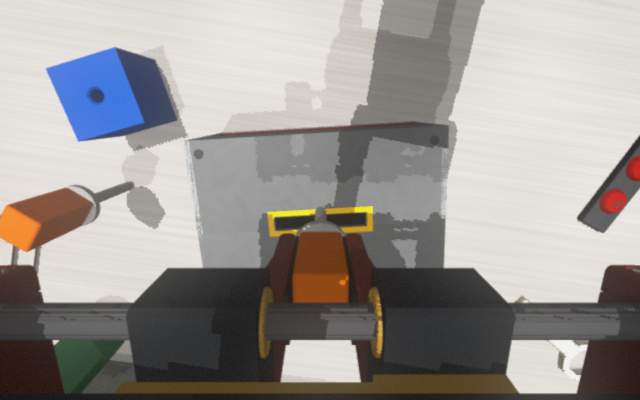

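View pics/top3.png

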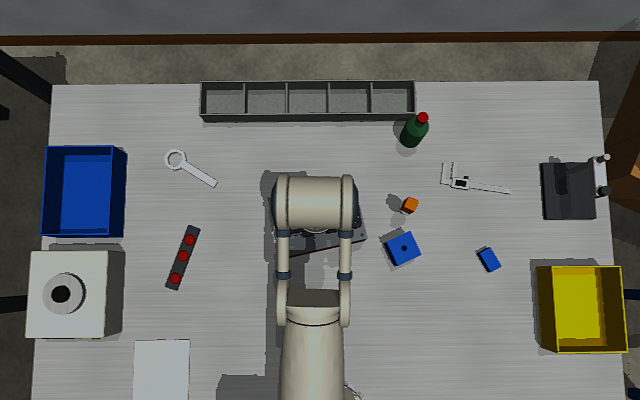

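```bash
python3 - <<'E'
from h import *
d=dict(np.load("wrist3.npz"))
m=masks(d["frame"])["yellow"]; m[:, :250]=0; m[:,390:]=0;m[:190]=0;m[245:]=0
ys,xs=np.nonzero(m)
W=np.array([ray(d,(x,y),.12)[:2] for x,y in zip(xs,ys)])*1000
print("slot rect",cv2.minAreaRect(W.astype(np.float32)))
# depth-based
P=cloud(d); p=P[ys,xs]; print(np.median(p[:,2]))
p=p[abs(p[:,2]-np.median(p[:,2]))<.006];print(cv2.minAreaRect((p[:,:2]*1000).astype(np.float32)))
# dark interior -> stand hole
f=d["frame"][60:130,60:140]; 
h=cv2.cvtColor(d["frame"],cv2.COLOR_BGR2GRAY);hm=(h[80:112,80:112]<50);yy,xx=np.nonzero(hm);print("hole px",xx.mean()+80,yy.mean()+80,len(xx),ray(d,(xx.mean()+80,yy.mean()+80),.08))
c=d["frame"][185:265,245:395];cv2.imwrite("pics/crop3.png",cv2.resize(c,(750,400),interpolation=cv2.INTER_CUBIC))
print(ray(d,(320,207),.179))
E
```

```text
slot rect ((536.2339477539062, 26.200668334960938), (20.54987907409668, 96.19534301757812), 12.335578918457031)
0.12050270456544715
((535.6478271484375, 26.21809196472168), (20.815229415893555, 96.00634002685547), 12.911097526550293)
hole px nan nan 0 [nan nan nan]
[0.50855663 0.02184994 0.179     ]<stdin>:12: RuntimeWarning: Mean of empty slice.
  ret = ret.dtype.type(ret / rcount)
```

View pics/crop3.png

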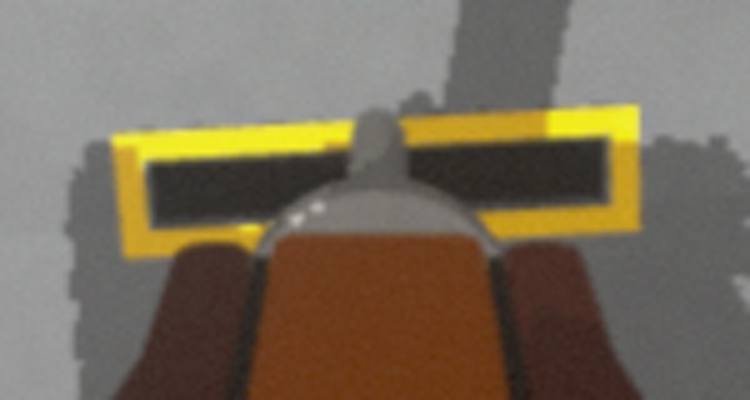

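```bash
python3 - <<'E'
from h import *
q=quat(np.radians(99))
move_l([.5355,.0245,.226],.15)
hold(.2)
s=state();print(s["time"],s["ee_pos"],s["ft_force"])
d=get_image("wrist");np.savez("wrist4.npz",**d)
f=d["frame"];cv2.imwrite("pics/w4.png",cv2.resize(f[170:290,230:410],(720,480),interpolation=cv2.INTER_CUBIC))
E
```

```text
10.15 [0.53564362 0.02448716 0.22749635] [ 0.21470783  0.67090824 -1.04618768]
```

View pics/w4.png

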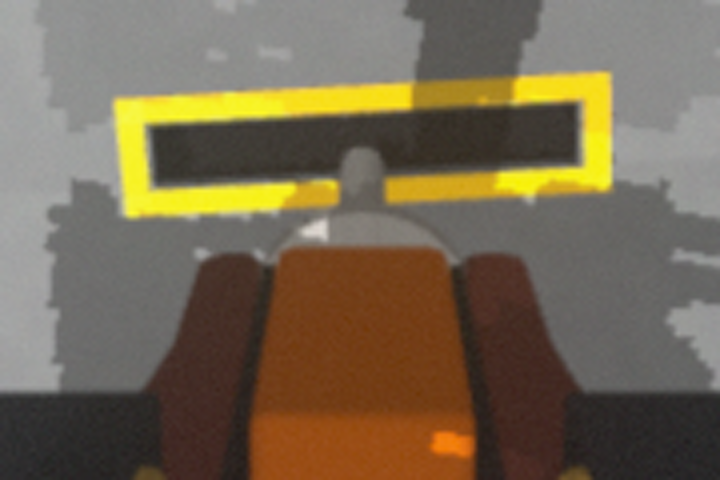

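```bash
python3 - <<'E'
from h import *
d=dict(np.load("wrist4.npz"))
m=masks(d["frame"])["yellow"]; m[:, :250]=0; m[:,390:]=0;m[:180]=0;m[230:]=0
ys,xs=np.nonzero(m)
W=np.array([ray(d,(x,y),.12)[:2] for x,y in zip(xs,ys)])*1000
print("slot rect",cv2.minAreaRect(W.astype(np.float32)))
for z in (.1350,.1365): print(ray(d,(320.25,206.5),z)*1000)
print(d["view"])
E
```

```text
slot rect ((538.3478393554688, 26.582958221435547), (24.535268783569336, 96.18650817871094), 12.03473949432373)
[534.47889109  25.57884541 135.        ]
[534.06397152  25.51131824 136.5       ]
[[-1.57404725e-01  9.87533988e-01  6.12614815e-04  5.88617509e-02]
 [-9.53762246e-01 -1.51860886e-01 -2.59375884e-01  5.45885658e-01]
 [-2.56049469e-01 -4.14112784e-02  9.65776255e-01 -2.48345748e-01]
 [ 0.00000000e+00  0.00000000e+00  0.00000000e+00  1.00000000e+00]]
```

```bash
cat >> h.py <<'E'
TH=np.radians(12.3)
EX=np.array([np.cos(TH),np.sin(TH)]);EY=np.array([-np.sin(TH),np.cos(TH)])
C=np.array([.5363,.0255]); OFF=.0910
def pos(y,tz,x=0): p=C+EX*x+EY*y; return [p[0],p[1],tz+OFF]
def fr(): 
    s=state(); return s["ft_force"],s["ee_pos"],s["time"]
E
python3 - <<'E'
from h import *
move_l(pos(0,.130),.05); hold(.3)
f0,p,t=fr();print(t,p-pos(0,.130),f0)
f0=np.mean([ (hold(.02),fr()[0])[1] for _ in range(8)],0);print(f0)
np.save("f0.npy",f0)
tz=.130
while tz>.0985:
    tz-=.0015
    move_l(pos(0,tz),.03)
    f,p,t=fr();print(round(tz,4),round(t,2),((p-pos(0,tz))*1000).round(2),(f-f0).round(2))
    if np.linalg.norm(f-f0)>4: print("STOP");break
E
```

```text
10.75 [ 2.29412541e-05 -1.09237074e-05  1.02830183e-04] [ 0.93814045 -0.73415841 -0.6785865 ]
[ 0.11885511 -0.01816796 -1.04811569]
0.1285 11.13 [-0.06  0.   -0.18] [ 0.3   0.17 -0.27]
0.127 11.38 [-0.06 -0.01 -0.16] [-0.52  0.94 -1.67]
0.1255 11.63 [-0.06  0.01 -0.19] [ 0.76 -0.18 -0.22]
0.124 11.88 [-0.06 -0.01 -0.16] [ 0.64 -0.1  -0.16]
0.1225 12.13 [-0.04  0.01 -0.14] [-1.12  0.56 -0.34]
0.121 12.38 [-0.06  0.03 -0.15] [ 0.02  0.28 -0.7 ]
0.1195 12.63 [-0.05  0.03 -0.13] [-0.4  -0.39 -0.26]
0.118 12.88 [-0.05  0.   -0.17] [-0.5   0.17 -0.23]
0.1165 13.13 [-0.05 -0.02 -0.13] [ 0.36 -1.04  0.24]
0.115 13.38 [-0.05 -0.   -0.14] [ 0.3   0.22 -0.58]
0.1135 13.63 [-0.06  0.02 -0.17] [-1.29 -0.55  0.85]
0.112 13.88 [-0.05 -0.01 -0.13] [-0.62 -0.62 -0.47]
0.1105 14.13 [-0.07  0.   -0.16] [-0.57 -0.09  0.01]
0.109 14.38 [-0.07  0.01 -0.19] [-0.07  0.67  0.3 ]
0.1075 14.63 [-0.05 -0.01 -0.13] [-0.67 -0.21  0.26]
0.106 14.88 [-0.07 -0.01 -0.15] [ 0.39 -0.42 -0.34]
0.1045 15.13 [-0.07  0.03 -0.14] [-0.3   0.47 -0.44]
0.103 15.38 [-0.06 -0.02 -0.13] [-0.83  0.45 -0.22]
0.1015 15.63 [-0.04 -0.02 -0.15] [-0.1  -0.78 -0.3 ]
0.1 15.88 [-0.08  0.   -0.16] [0.13 0.34 0.01]
0.0985 16.13 [-0.06 -0.01 -0.15] [-0.64 -0.28 -0.64]
```

```bash
python3 - <<'E'
from h import *
f0=np.load("f0.npy")
tz=.0985;st=.0006
while tz>.080:
    tz-=st
    move_l(pos(0,tz),.03)
    f,p,t=fr();f=f-f0;print(round(tz,5),round(t,2),((p-pos(0,tz))*1000).round(2),f.round(2))
    if f[2]>1.5 or np.linalg.norm(f[:2])>3: st=.0003
    if f[2]>6 or np.linalg.norm(f[:2])>5: print("STOP");break
E
```

```text
0.0979 16.38 [-0.    0.   -0.02] [-1.18  0.51 -0.57]
0.0973 16.63 [-0.02  0.01 -0.05] [ 0.2  -0.73  0.73]
0.0967 16.88 [-0.02 -0.01 -0.05] [ 0.21 -0.22  0.71]
0.0961 17.13 [-0.03 -0.   -0.05] [-0.02 -0.35  0.08]
0.0955 17.38 [-0.04  0.02 -0.06] [-0.31  0.14  0.3 ]
0.0949 17.63 [ 0.01 -0.01 -0.05] [-0.97 -0.28  0.48]
0.0943 17.88 [-0.03 -0.   -0.07] [-0.07  0.11  0.1 ]
0.0937 18.13 [-0.03 -0.   -0.06] [ 0.76 -0.01 -0.04]
0.0931 18.38 [-0.03 -0.   -0.06] [0.03 0.8  1.  ]
0.0925 18.63 [-0.04  0.01 -0.06] [-0.42 -0.21  0.68]
0.0919 18.88 [-0.03  0.02 -0.07] [-0.27 -0.09 -0.39]
0.0913 19.13 [-0.02  0.01 -0.07] [-0.08  0.25  0.78]
0.0907 19.38 [-0.06 -0.02 -0.1 ] [ 0.09 -0.67  0.3 ]
0.0901 19.63 [-0.02 -0.01 -0.07] [0.85 0.36 0.57]
0.0895 19.88 [-0.02  0.   -0.05] [-0.42  0.49  0.23]
0.0889 20.13 [0.04 0.02 0.08] [ 0.07 -0.2   0.12]
0.0883 20.38 [ 0.06 -0.    0.37] [0.25 0.95 2.63]
0.088 20.63 [0.12 0.   0.56] [-1.32  0.1   5.08]
0.0877 20.88 [0.13 0.   0.75] [-1.44 -0.87  6.71]
STOP
```

```bash
python3 - <<'E'
from h import *
f0=np.load("f0.npy")
yc=0
move_l(pos(0,.093),.05)
for y in (.009,.018,-.009,-.018,.027,-.027,.032,-.032):
    if abs(y-yc)>.03: print("long hop")
    move_l(pos(y,.093),.08)
    f,p,t=fr()
    if np.linalg.norm((f-f0)[:2])>3.5: print("side?",y,f-f0);break
    yc=y
    move_l(pos(y,.0885),.04)
    move_l(pos(y,.0876),.02); hold(.1)
    F=[];
    for _ in range(4): F.append(fr()[0]-f0); hold(.02)
    f=np.mean(F,0);_,p,t=fr();z=(p[2]-OFF)*1000
    print(y,round(t,2),f.round(2),"tip z",round(z,2),((p-pos(y,.0876))*1000).round(2))
    if z<88.15 and f[2]<5: print("TAB?");break
    if np.linalg.norm(f)>10: print("high");break
    move_l(pos(y,.093),.05)
E
```

```text
0.009 22.08 [-0.7   1.04  6.59] tip z 88.43 [0.31 0.08 0.83]
0.018 23.28 [-0.27  0.97  6.38] tip z 88.4 [0.29 0.06 0.8 ]
-0.009 24.7 [-0.28 -0.05  3.11] tip z 87.89 [0.05 0.08 0.29]
TAB?
```

```bash
python3 - <<'E'
from h import *
f0=np.load("f0.npy")
def red():
    f=get_image("wrist")["frame"];m=masks(f)["red"];m[200:]=0;ys,xs=np.nonzero(m);return f,len(ys),(ys.mean().round(1) if len(ys) else None)
f_,n0,y0=red();cv2.imwrite("pics/w5.png",f_);print(n0,y0)
tz=.0876;y=-.009
while tz>.0795:
    tz-=.0006
    move_l(pos(y,tz),.03)
    f,p,t=fr();f=f-f0;z=p[2]-OFF
    im,n,yy=red()
    print(round(tz,5),round(t,2),f.round(2),"tip",round(z*1000,2),n,yy)
    if n>1.5*n0+150 : print("drawer moved?");break
    if f[2]>10 or np.linalg.norm(f[:2])>5: print("STOP");break
cv2.imwrite("pics/w6.png",im)
E
```

```text
0 None
0.087 25.0 [-0.12  0.79  3.1 ] tip 87.1 0 None
0.0864 25.3 [-0.56  0.11  2.95] tip 86.43 0 None
0.0858 25.6 [-0.35  0.78  3.32] tip 85.84 0 None
0.0852 25.9 [0.61 1.2  3.93] tip 85.25 0 None
0.0846 26.2 [0.13 0.17 4.95] tip 84.68 0 None
0.084 26.5 [0.52 1.3  5.41] tip 84.06 0 None
0.0834 26.8 [ 0.91 -0.64  5.98] tip 83.36 1065 83.3
drawer moved?
```

View pics/w6.png

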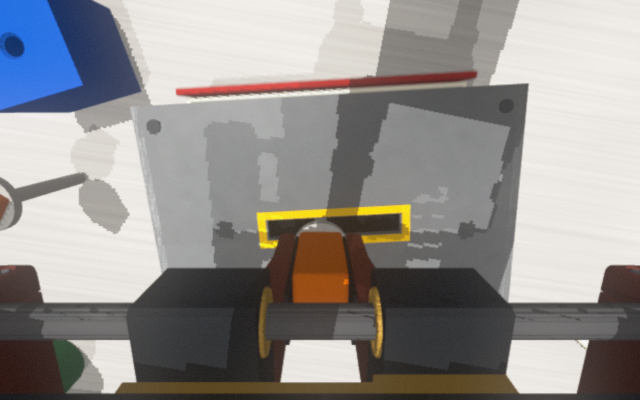

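The red front is sliding out (px 180–475, row ~85). I'll hold for a moment, check again, then withdraw.

```bash
python3 - <<'E'
from h import *
f0=np.load("f0.npy")
hold(.6)
f,p,t=fr();print(t,(f-f0).round(2))
move_l(pos(-.009,.100),.08)
move_l(pos(-.009,.17),.15)
hold(.3)
f,p,t=fr();print(t,(f-f0).round(2),state()["finger_gap"])
d=get_image("wrist");cv2.imwrite("pics/w7.png",d["frame"]);np.savez("wrist7.npz",**d)
E
```

```text
27.45 [0.17 0.26 4.9 ]
28.725 [-0.85 -0.24 -0.41] 0.022306952046443052
```

View pics/w7.png

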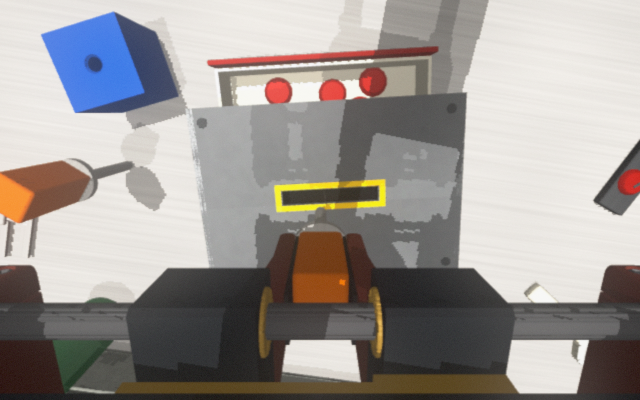

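The drawer is out, with caps showing in it at rows 60–100. Next I'll go back over the stand and check the tip against the hole.

```bash
python3 - <<'E'
from h import *
g=np.load("grasp.npy")
q=quat(np.radians(99))
move_to([g[0],g[1],.25],q)
move_l([g[0],g[1],.188],.15)
hold(.3)
s=state();print(s["time"],s["ee_pos"]-g,s["ft_force"])
d=get_image("wrist");np.savez("wrist8.npz",**d)
cv2.imwrite("pics/w8.png",cv2.resize(d["frame"][150:290,215:425],(720,480),interpolation=cv2.INTER_CUBIC))
d=get_image("scene");cv2.imwrite("pics/s8.png",cv2.resize(d["frame"][120:240,180:380],(800,480),interpolation=cv2.INTER_CUBIC))
E
```

```text
30.5667 [ 0.00035904 -0.00017372  0.08806772] [ 0.22063322 -0.46453179 -0.63088698]
```

View pics/w8.png

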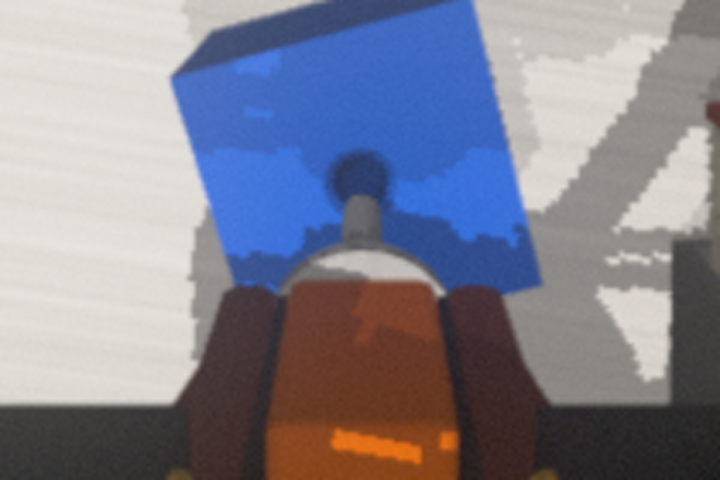

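View pics/s8.png

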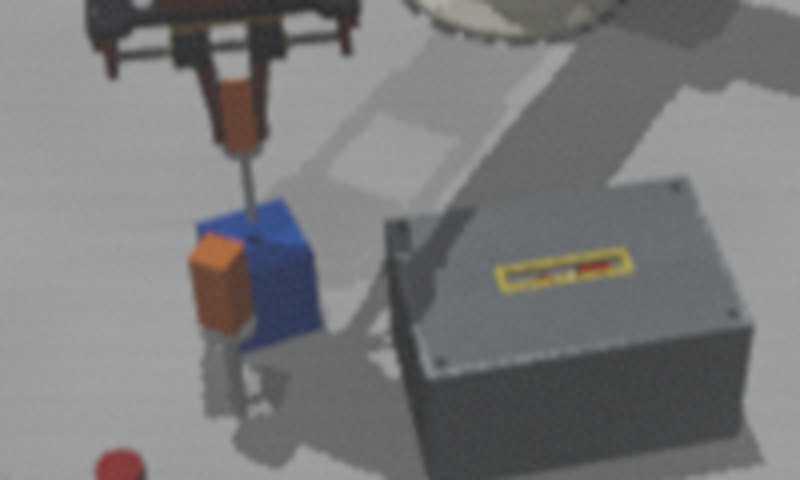

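```bash
python3 - <<'E'
from h import *
d=dict(np.load("wrist8.npz"))
h=cv2.cvtColor(d["frame"],cv2.COLOR_BGR2HSV)
m=((h[...,2]<120)&(h[...,0]>100)&(h[...,0]<130)).astype(np.uint8);w=m[190:210,306:336];print(w.sum());ys,xs=np.nonzero(w);print(xs.min()+306,xs.max()+306,ys.min()+190,ys.max()+190)
for r in range(186,216): print(r,h[r,320,2],h[r,312:330,2])
print("hole",ray(d,(319.8,201.7),.08)*1000,"tip rim",ray(d,(320.3,206.7),.098)*1000)
E
```

```text
185
312 327 195 209
186 192 [193 191 192 192 192 191 193 193 192 191 191 193 191 192 195 194 192 193]
187 192 [193 194 193 191 193 192 193 193 192 190 194 194 193 192 191 190 194 193]
188 192 [194 192 194 193 193 192 191 191 192 195 193 193 191 193 193 191 193 193]
189 193 [193 193 192 193 194 191 192 192 193 192 194 192 193 192 193 193 191 193]
190 194 [193 193 192 191 192 194 190 193 194 193 193 195 193 192 193 195 194 193]
191 192 [193 191 190 195 195 193 190 193 192 188 194 192 193 193 193 193 194 196]
192 188 [192 193 190 193 191 189 190 189 188 188 188 194 191 192 192 193 193 191]
193 153 [192 191 193 189 181 172 164 159 153 164 170 175 183 191 192 194 192 194]
194 138 [188 188 175 167 154 145 143 139 138 144 140 136 150 170 182 190 190 194]
195 111 [181 161 143 142 133 121 117 117 111 116 122 128 144 152 165 183 192 193]
196 102 [168 147 131 119 110 107 101  99 102 103 115 120 128 144 153 165 179 190]
197 109 [150 135 117 101  98  96 101 105 109 112 112 113 115 126 138 153 167 184]
198 109 [136 117 105  97 100  96 104 108 109 111 112 112 113 113 121 143 156 174]
199 110 [128 1
[... 780 characters left out ...]
  99 104 116 136 152 177]
209 109 [171 166 160 133 110 110 110 107 109 106 104 101 101 110 126 129 136 157]
210 110 [187 172 152 138 112 110 106 110 110 108 103  97  99 109 124 130 142 167]
211 109 [206 185 166 136 113 109 108 110 109 105 101 101  94 101 122 135 144 156]
212 108 [217 208 180 138 109 110 108 108 108 108 105 101  96 103 123 140 144 147]
213 107 [217 215 190 133 111 109 109 106 107 106 103  98  96 103 127 144 145 144]
214 105 [214 213 186 131 109 108 108 109 105 106 103  99  94 100 126 143 145 146]
215 105 [172 170 156 125 109 109 109 106 105 105 102  97  94  98 120 145 143 146]
hole [ 458.80362833 -201.89007685   80.        ] tip rim [ 457.79876013 -201.66055411   98.        ]
```

```bash
python3 - <<'E'
from h import *
d=dict(np.load("wrist8.npz"))
h=cv2.cvtColor(d["frame"],cv2.COLOR_BGR2HSV)
for r in range(200,214): print(r,h[r,310:332,1])
for r in (201.5,205,206,207,208): print(r,ray(d,(320,r),.08)[0]*1000,ray(d,(320,r),.098)[0]*1000)
d=dict(np.load("wrist4.npz"));print()
g=cv2.cvtColor(d["frame"],cv2.COLOR_BGR2GRAY)
for r in range(200,214): print(r,g[r,312:332])
E
```

```text
200 [170 163 155 141 132 126 125 145 148 144 159 144 154 146 148 151 146 157
 168 177 182 184]
201 [172 163 148 131 132 133 138 145 144 146 150 153 147 149 155 148 157 162
 174 184 181 186]
202 [170 162 148 134 148 138 140 145 149 152 155 148 151 147 149 148 150 159
 175 183 184 186]
203 [168 163 148 141 131 136 140 140 151 146 151 151 159 157 152 156 145 163
 176 187 190 187]
204 [175 171 157 135 139 134 146 148 148 145 152 148 152 150 158 146 146 163
 175 184 189 190]
205 [177 175 156 139 131 143 137 145 143 155 149 153 152 156 148 146 142 162
 184 183 186 190]
206 [178 174 172 144 142 139 143 136 125 109 109 120 129 132 145 131 139 156
 177 189 186 192]
207 [180 176 179 162 142 141 125  70  32  28  34  41  45  85 117 133 154 172
 184 190 188 186]
208 [183 183 180 174 157 137  78  28   9   9  12  10  15  24  59 135 167 167
 176 186 186 187]
209 [188 183 183 180 171 136  53  16  12  10   9  12  15  15  48 123 160 166
 169 180 187 190]
210 [186 187 184 176 164 118  27  12   2  14   7  14  12  13  31  87 146 167
 169 177 190 190]
211 [188 184 188 186 158  98  27   9  12   9   7   7  1
[... 807 characters left out ...]
 54 51 51 51 56 53 52 53]
206 [56 60 54 53 58 60 67 74 72 71 67 61 54 50 49 49 51 50 48 55]
207 [ 58  61  55  60  69  84 107 107 106 104  95  77  63  51  50  50  47  49
  50  55]
208 [ 58  58  56  69  85 108 119 115 116 111 109  99  87  55  49  49  48  48
  53  50]
209 [ 57  57  61  73  96 113 117 115 115 114 110 105  92  63  51  46  49  50
  48  47]
210 [ 56  56  62  84 110 114 117 118 115 113 107 103  98  79  56  51  49  51
  50  48]
211 [ 52  53  60  89 110 118 115 118 116 113 108 103  97  82  65  51  53  52
  55  55]
212 [ 60  63  74  95 112 114 115 118 115 112 109 103  99  88  74  66  67  67
  69  70]
213 [ 80  79  85 101 115 114 115 117 115 112 107 103  99  91  82  82  82  86
  89  90]
```

```bash
python3 - <<'E'
from h import *
for n in ("wrist4","wrist8"):
    d=dict(np.load(n+".npz"));P=cloud(d)*1000
    print(n)
    for r in range(205,216): print(r,[tuple(int(v) if abs(v)<1e4 else -1 for v in P[r,c]) for c in (316,318,320,322,324)])
E
```

```text
wrist4
205 [(568, 26, 10), (545, 25, 90), (545, 27, 89), (545, 28, 89), (545, 30, 89)]
206 [(548, 24, 85), (547, 25, 88), (546, 27, 88), (546, 29, 89), (546, 30, 87)]
207 [(548, 24, 86), (533, 23, 140), (532, 25, 142), (532, 26, 141), (547, 30, 89)]
208 [(549, 24, 88), (533, 23, 143), (532, 25, 144), (532, 26, 144), (532, 28, 142)]
209 [(534, 22, 142), (533, 23, 146), (532, 25, 147), (532, 26, 146), (533, 28, 144)]
210 [(534, 22, 145), (533, 23, 149), (533, 25, 148), (532, 26, 149), (533, 28, 146)]
211 [(534, 22, 147), (533, 23, 151), (532, 25, 152), (532, 26, 152), (533, 28, 149)]
212 [(534, 22, 149), (533, 23, 153), (532, 25, 156), (532, 26, 154), (533, 27, 152)]
213 [(534, 22, 152), (533, 23, 157), (532, 25, 158), (532, 26, 156), (533, 27, 154)]
214 [(534, 22, 157), (533, 23, 158), (532, 25, 160), (532, 26, 160), (533, 27, 156)]
215 [(534, 22, 157), (533, 23, 161), (532, 25, 161), (532, 26, 162), (533, 27, 158)]
wrist8
205 [(465, -203, 65), (466, -202, 63), (466, -200, 62), (466, -198, 62), (464, -197, 64)]
206 [(465, -203, 68), (466, -202, 66), (466, -200, 65), (465, -198, 65), (
[... 167 characters left out ...]
(456, -200, 106), (456, -199, 104)]
209 [(458, -204, 102), (457, -203, 107), (456, -202, 109), (456, -200, 108), (456, -199, 107)]
210 [(458, -204, 106), (456, -203, 110), (456, -202, 112), (456, -200, 111), (456, -199, 108)]
211 [(458, -204, 108), (457, -203, 112), (456, -202, 114), (456, -200, 113), (456, -199, 110)]
212 [(458, -204, 111), (456, -203, 116), (456, -202, 117), (456, -200, 115), (456, -199, 113)]
213 [(458, -204, 114), (457, -203, 117), (456, -202, 118), (456, -200, 118), (456, -199, 116)]
214 [(458, -204, 116), (456, -203, 120), (456, -202, 120), (456, -200, 121), (456, -199, 118)]
215 [(458, -204, 119), (457, -203, 122), (456, -202, 123), (456, -200, 123), (456, -199, 121)]
```

```bash
python3 - <<'E'
from h import *
g=np.load("grasp.npy");f0=np.load("f0.npy")
xy=g[:2]+[-.0007,-.0003]
z=.188
move_l([*xy,z],.05)
for z in list(np.arange(.182,.158,-.003))+list(np.arange(.156,.107,-.006))+[.106,.1048,.1036,.103,.1024,.1018,.1012,.1006,.1]:
    move_l([*xy,z],.04)
    f,p,t=fr();f=f-f0
    print(round(z,4),round(t,2),f.round(2),((p-[*xy,z])*1000).round(2))
    if np.linalg.norm(f[:2])>6 or f[2]>5: print("STOP");break
E
```

```text
0.182 31.22 [-0.01  0.28  0.01] [-0.23  0.14 -0.63]
0.179 31.47 [-0.5   0.88  0.82] [-0.09  0.07 -0.27]
0.176 31.72 [-0.5  -0.2  -0.22] [-0.12  0.06 -0.31]
0.173 31.97 [ 0.13  1.59 -0.26] [-0.11  0.07 -0.29]
0.17 32.22 [-0.03 -0.09  0.47] [-0.12  0.07 -0.31]
0.167 32.47 [-0.7  -0.06 -0.74] [-0.13  0.04 -0.29]
0.164 32.72 [-0.29 -0.06  0.77] [-0.11  0.05 -0.29]
0.161 32.97 [-0.13  0.2  -0.07] [-0.11  0.05 -0.28]
0.156 33.24 [-0.22  0.33  0.4 ] [-0.19  0.08 -0.49]
0.15 33.54 [-0.55 -0.29 -0.04] [-0.21  0.13 -0.51]
0.144 33.84 [0.39 0.09 0.26] [-0.21  0.09 -0.46]
0.138 34.14 [-0.19 -0.1   0.47] [-0.21  0.1  -0.48]
0.132 34.44 [ 0.04 -0.32  0.51] [-0.18  0.1  -0.46]
0.126 34.74 [-0.09 -0.6  -0.37] [-0.21  0.08 -0.46]
0.12 35.04 [-0.81 -0.43 -0.6 ] [-0.21  0.09 -0.48]
0.114 35.34 [-0.27  0.18  0.78] [-0.21  0.11 -0.46]
0.108 35.64 [-1.16 -0.28 -0.36] [-0.23  0.12 -0.49]
0.106 35.89 [-0.75  0.39  0.36] [-0.05 -0.01 -0.07]
0.1048 36.14 [ 0.02  0.01 -0.11] [-0.02 -0.01 -0.04]
0.1036 36.39 [-0.47 -0.18 -0.05] [-0.04  0.02 -0.08]
0.103 36.64 [-0.77  0.23 -0.6 ] [-0.01  0.03 -0.02]
0.1024 36.89 [-0.45  1.1   1.41] [-0.03  0.02 -0.07]
0.1018 37.14 [ 0.01  0.67 -0.09] [ 0.    0.02 -0.05]
0.1012 37.39 [ 0.09  0.05 -1.07] [-0.03  0.03 -0.07]
0.1006 37.64 [-0.14  0.62  1.92] [ 0.11 -0.06  0.37]
0.1 37.89 [-1.    1.42  6.28] [ 0.14 -0.07  0.97]
STOP
```

```bash
python3 - <<'E'
from h import *
g=np.load("grasp.npy")
xy=g[:2]+[-.0007,-.0003]
move_l([*xy,.1007],.03);hold(.2)
print(state()["ft_force"])
gripper_open();hold(.3)
print(state()["ft_force"],state()["finger_gap"])
move_l([*xy,.20],.12)
move_l([*xy,.28],.2);hold(.3)
d=get_image("wrist");cv2.imwrite("pics/w9.png",d["frame"]);P=cloud(d)
m=masks(d["frame"])["orange"];c,_=cv2.findContours(m,cv2.RETR_EXTERNAL,cv2.CHAIN_APPROX_NONE)
for k in c:
    if cv2.contourArea(k)<80: continue
    mm=np.zeros(m.shape,np.uint8);cv2.drawContours(mm,[k],-1,255,-1);p=P[(mm>0)&(d["depth"]>0)];zt=np.percentile(p[:,2],95);t=p[p[:,2]>zt-.005]
    print(cv2.minAreaRect(k)[0],zt.round(4),cv2.minAreaRect((t[:,:2]*1000).astype(np.float32)))
print(state()["time"])
E
```

```text
[-1.5285532   0.896258    4.22015433]
[ 0.16665505  0.09527564 -0.72943866] 0.08776968468885347
(290.5, 296.5) 0.2361 ((432.0347900390625, -213.4052734375), (1.538769006729126, 0.786708414554596), 85.0871353149414)
(319.5, 193.5) 0.1361 ((459.0067138671875, -201.5822296142578), (21.254243850708008, 20.398000717163086), 9.457439422607422)
41.6167
```

View pics/w9.png

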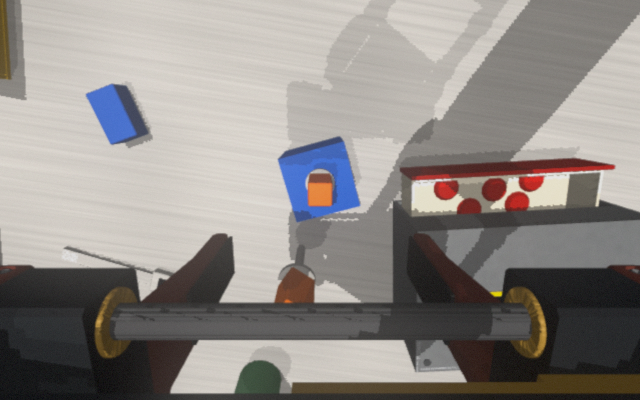

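The rod is home: its top is at 136 mm, as at the start, and it stands upright at (320,190). The drawer is out at (500,190). I'll move the arm away and compare the whole scene with the first pictures.

```bash
python3 - <<'E'
from h import *
move_to([.189,.569,.30],[-1.5e-4,.15969,.98717,-7.4e-4]); hold(.4)
for n in ("top","scene"):
    d=get_image(n);cv2.imwrite(f"pics/{n}9.png",d["frame"])
    a=cv2.imread(f"pics/{n}0.png");df=(cv2.absdiff(a,d["frame"]).max(2)>45).astype(np.uint8);df=cv2.morphologyEx(df,cv2.MORPH_OPEN,np.ones((2,2),np.uint8))
    k,l,s,c=cv2.connectedComponentsWithStats(df)
    print(n,[(s[i].tolist()) for i in range(1,k) if s[i,4]>12])
print(state()["time"],state()["ft_force"])
E
```

```text
top [[315, 243, 45, 19, 359], [289, 248, 79, 28, 469], [291, 262, 10, 5, 36], [69, 287, 14, 8, 66], [87, 291, 5, 5, 15], [125, 296, 11, 6, 33], [96, 299, 11, 8, 34], [44, 303, 17, 30, 192], [140, 302, 17, 8, 45], [125, 304, 12, 8, 32], [90, 308, 16, 10, 87], [124, 315, 25, 30, 340], [95, 321, 8, 9, 26], [168, 320, 21, 8, 46], [192, 328, 8, 4, 16], [105, 338, 19, 10, 54], [34, 349, 76, 51, 1170], [126, 349, 30, 12, 106], [267, 353, 5, 7, 25], [274, 352, 8, 2, 16], [168, 363, 6, 4, 15], [177, 367, 7, 4, 14], [304, 369, 7, 15, 43], [23, 382, 41, 18, 441], [0, 384, 16, 16, 169], [17, 396, 17, 4, 44]]
scene [[494, 13, 30, 20, 257], [526, 32, 12, 12, 82], [516, 39, 17, 15, 125], [503, 42, 8, 3, 18], [468, 48, 10, 11, 94], [482, 51, 30, 11, 208], [517, 55, 10, 7, 46], [470, 81, 4, 9, 26], [455, 150, 6, 11, 44]]
44.9917 [ 0.81104529  1.0742606  -0.03449769]
```

View pics/top9.png

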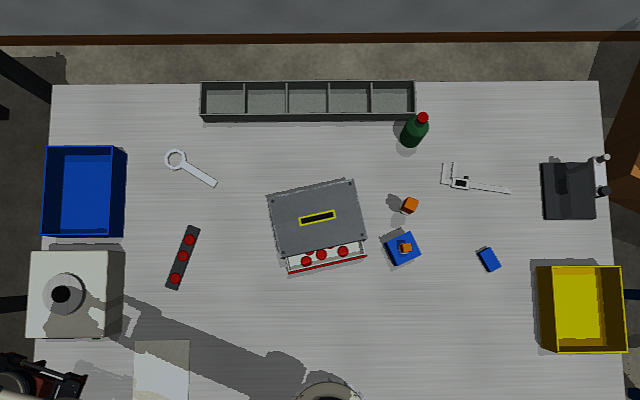

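View pics/scene9.png

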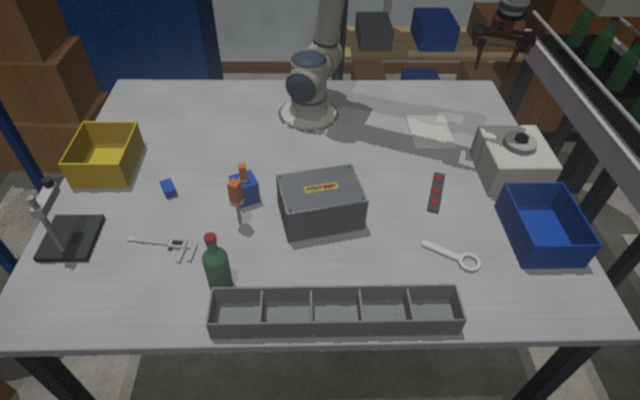

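The only changes from the first pictures are the open drawer (top px 327,258) and the arm and its shadow. The rod is at (404,247), as it was at the start.

```bash
python3 -c "
from bench import *
job_done();print(state()['time'])"
```

```text
the job is handed in; nothing more can be done
the job is handed in; nothing more can be done
```

The drawer is open, the rod is back home in its stand, and I handed the job in at about 45 s on the robot's clock.

- **Opening the box:** I took the smaller orange rod from the blue stand and felt along the slot with straight touches of about 6–7 N. The bed was rigid at 0, +9 and +18 mm from the slot's middle, and the tab gave at −9 mm. Pressed about 5 mm down at about 6 N, it freed the drawer. The highest force I read on or in the box was about 7 N.
- **Returning the rod:** I lowered it into the stand until the collar seated at about 6 N, let go and moved the arm away.
- **Last checks:** The handle's top measures 136 mm, as it did before the grasp, and the rod stands upright at its original place. The drawer shows out in the pictures, though I did not measure how far. In the before-and-after pictures only the drawer, the arm and the arm's shadow changed.
- **Where measurements disagreed:** The wrist and top cameras differed by about 2–3 mm. The wrist camera also put the rod tip about 1.5 mm off the stand's hole, although it had been centred before the grasp. I went halfway between the two, and the rod went in without any side contact.

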